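Move the reference module from its dock to the test set

TASK

Press the metal module that is latched in the small storage dock so that its catch lets go and it pops up, take it out, and push it down into the empty well of the larger test set until the push-push catch there holds it down, about level with the top, by itself. Press it firmly but gently, no harder than about 30 N, and leave the other things on the bench where they are.

Things in the scene. Friction and masses are not known exactly. Their poses are not given: they have to be found in the camera images.
- module: The reference module: upright aluminium block, 70 mm along its x, 48 mm along its y, 70 mm tall (lowest 6 mm: a foot 4 mm smaller all round), 0.15 to 0.29 kg, flat top. Origin: centre of its underside; z up. It starts latched in the dock, top about 1 mm above the rim: nothing to grip. Popped up, it stands 29.5 mm out of the well, loose, and is gripped across its 48 mm (y).
- module_top (a point): Centre of the module's flat top face (a thin dark disc marks it), 70 mm above its origin.
- dock: The storage dock: fixed grey block 120 (x) by 100 (y) by 100 mm tall with dark cooling slots on two sides. In the middle of its top is a straight vertical well, 72 (x) by 50 mm (y): 1 mm of play round the module, 3 mm chamfer at the rim. Origin: centre of the well at bench height; rim at z = 100 mm. The module starts with its axes along the dock's.
- dock_slide (a joint): How far the sprung pan under the module in the dock is pressed down (m): 0 up, pan 40.5 mm below the rim; 0.0287 caught (start). Push-push: press to 0.036 or more and let go, and it rises to 0. Spring 7 N at 0, evenly up to 12 N at 0.035; from 0.035 a rubber buffer adds 6 to 8 N per mm: a steady (settled) push of 17 to 25 N always trips it. Damping 50 N per m/s.
- dock_pan (a point): Centre of the top face of the dark steel pan, 66 by 44 by 6 mm, that carries the module in the dock's well; it moves with dock_slide.
- testset: The test set: fixed cream instrument 220 (x) by 180 (y) by 100 mm tall, small screen and keys flat on its top. It has the same well as the dock (72 along x by 50 mm, 3 mm chamfer, rim at z = 100 mm), empty at the start. Origin: centre of the well at bench height, 65 mm from the instrument's -x side, midway along y.
- bay_slide (a joint): The same for the test set's well: 0 up (start), pan 40.5 mm below the rim. Same spring and push-push catch, but its height varies: the buffer begins somewhere from 0.0325 to 0.0375 and the catch trips 1 mm further on. Feel for the buffer (17 to 25 N settled); let go, and the pan rises about 7 mm and stays caught, at 0.026 to 0.032. Not tripped, it returns to 0; tripped again, it lets go.
- bay_pan (a point): Centre of the top face of the dark steel pan, 66 by 44 by 6 mm, in the test set's well; it moves with bay_slide.
- terminator: Bystander: small brass stepped cylinder, 26 mm across, 45 mm tall, standing beside the dock. Origin: centre of its foot.
- adapter: Bystander: small steel block with a brass stub, 22 by 22 by 16 mm, lying on the top of the test set behind the well. Origin: centre of its underside.
- flange: Bystander: turned aluminium flange, 90 mm across, 26 mm tall. Origin: centre of its underside.
- blank: Bystander: aluminium blanking unit with a grey end plate, 100 by 40 by 30 mm, lying on the bench. Origin: centre of its underside.
- driver: Bystander: screwdriver, 200 mm, lying. Origin: middle, underside.
- spanner: Bystander: spanner, 180 mm, lying. Origin: middle, underside.
- cleaner: Bystander: white bottle, 56 mm across, 130 mm tall. Origin: centre of its foot.
- board: Bystander: green circuit board, 120 by 160 mm, lying on the bench. Origin: centre of its underside.

How it is judged (in metres and radians):
On the way, in this order (a step that is already met when the one before it is completed fails the run):
1. the dock's catch has let go and the module has popped up in the dock (value of joint dock_slide below 0.004 m and horizontal distance between module and dock below 0.01 m), for 0.1 s.
2. the module is out of the dock, its underside above the rim (height (world z) of module above 0.101 m), for 0.1 s.
3. the module is in the test set's well, pressed down past half way (value of joint bay_slide above 0.018 m and horizontal distance between module and testset below 0.004 m and height (world z) of module below 0.05 m), for 0.1 s.
At the end, for the whole second after the job is handed in: The module sits in the test set's well on the pan (underside within 3 mm of it, within 4 mm of the well's centre, upright within 0.06 rad, at rest) and the catch holds the pan down at 0.023 to 0.034; the dock's pan is up (under 0.004) (value of joint bay_slide between 0.023 and 0.034 m and value of joint dock_slide below 0.004 m and horizontal distance between module and testset below 0.004 m and z of module in the frame of bay_pan below 0.003 m and angle between module's own z axis and vertical below 0.06 rad and linear speed of module below 0.02 m/s); the robot touches nothing.
It fails at once if the module is pushed with more than 30 N (33 N with its own weight) against the dock or the test set, their pans included (contact force between module and dock above 33 N or contact force between module and testset above 33 N).
It fails at once if a bystander is moved by more than 20 mm (distance of any of terminator, adapter, flange, blank, driver, spanner, cleaner, board from where it was at the start of the episode above 0.02 m).
It also fails if it takes over 72 s, if anything falls off the work surface, if the arm or the gripper's body presses on something with over 40 N, if the wrist force passes 120 N, or if a joint passes its speed limit or range.

ROBOT

A 6-joint arm with a two-finger parallel gripper is mounted at the origin on the work surface. World frame = base frame: x ahead of the robot, y to its left, z up, the work surface at z = 0. Lengths are in mm, angles in rad, forces in N, time in s.
With the tool pointing down it reaches from about 350 to 775 mm from the base axis. Payload 7.3 kg.
Tool frame: the origin (TCP) lies at the very end of the fingers, on their centre line; the grasp point (between the pads) lies 19 mm behind it; z points along the fingers, y is the line along which they close (so a half turn about z gives the same grasp; the last joint's range is limited). The gripper opens to 92 mm and grips with 3 to 60 N. Pads are 19 mm wide; open, the fingers measure 130 mm over their backs; the gripper's body (75 mm by 190 mm) begins 47 mm behind the grasp point.
Start: joints at [1.146, 0.342, 1.524, -0, 1.275, -0.146], TCP at [144.466, 504.752, 226.741] pointing down, gripper open.
Joint ranges: [-2.53, 2.53], [-0.77, 2.02], [0.04, 2.7], [-1, 4.14], [0.28, 2.66], [-3.11, 3.11]. Speed limits (rad/s): [2.57, 2.57, 3.14, 3.14, 3.14, 3.14].

INTERFACE

Orientations are given as [roll, pitch, yaw] about the fixed x, y, z axes, in that order (R = Rz(yaw) Ry(pitch) Rx(roll)).
In Python, from plant import * gives the robot as it stands.
- The arm moves only by the tool arm_command, never from a script. Its arguments are lists of equal length, an entry for each row: "gripper": the finger opening in mm, from 0 to 91.8; "dp": the shift along the tool's x, y, z in units of 25 mm (1.0 is 25 mm), a list of three; "twist": the turn about the tool's z in units of 5 degrees (1.0 is 5 degrees). A call has exactly 5 rows; each row shifts and turns the commanded pose from where the row before left it, along the tool's axes as they then stand; what a row does not reach is not made up. A row lasts 1/8 s, in which the tool goes at most 62.5 mm and 10.7 degrees, less where a joint would pass 70% of its speed; a pose out of reach is approached as far as the arm can. A call is refused whole if a number of a shift passes 1 or a number of a turn 1, either way. A call with a gripper value outside its range is refused whole. The fingers move at their own pace and stop on an object; the grip force is fixed at half the most. Time passes only in rows, so rows that do not move let the fingers close, or fill a call up. It gives the time, the measured TCP pose, the force, the opening and the grip force at its end, in the units of the state.
- get_obs(): the state, without advancing time (a new reading comes with each control period).
- capture(name): name is "scene" or "top" or "wrist"; returns the picture (420x560x3 uint8, red, green, blue); there is no depth.
- get_calibration(name): a dict with "mtx" (3x3 intrinsics, pixels), "dist_coeffs" ([k1, k2, p1, p2, k3] as OpenCV has them; the pictures are not rectified), "position" and "attitude" of the camera in the world; the wrist camera has in their place "mount" (4x4, takes a point from camera to tool coordinates, whose origin is the TCP and whose axes are the flange's). Camera axes: x right, y down, z forward; pixel columns grow to the right and rows downward; lengths in mm; the calibration is good to about 2 mm. A picture is of the moment at which its call begins: read the wrist's pose just before it. get_calibration takes no time and is no camera call.
- close_job(): hands the job in; it is judged then, once.
The state is a dict: "time": time; "joint_positions": joint angles; "dq": joint speeds; "tau": joint torques, N m; "tool_pos": TCP position; "tcp_rot": TCP orientation; "contact_force": force on the tool from outside, world axes, zero at the start; "moment": the same for the moment, N m; "grip_width": finger opening in mm; "finger_force": force on a finger pad.
Only numpy, scipy, OpenCV 4.12 (cv2) and the standard library are available. Lean on these libraries where they do the work, as an engineer would, in place of code of your own. Each camera call takes 0.05 s, during which the arm holds its last target. There are 200 camera calls.

## Working session

There is one attempt and no reset: what is moved stays moved. The work goes in short steps, Python scripts to look and compute and a tool call to move; the robot and the scene stay as the last step left them, time stands still between calls to the robot, and variables do not carry over. Pictures are saved under pics/ and viewed, at most 10 in all, crops included, and the job is handed in when it is done.

Besides the shell and the picture viewer there is one more tool, called in YAML: its name, and indented under it one key for each argument. arm_command: Moves the arm, as the interface text tells. Its arguments: {"type":"object","properties":{"gripper":{"type":"array"},"dp":{"type":"array"},"twist":{"type":"array"}},"required":["gripper","dp","twist"]}

```bash
ls; mkdir -p pics; python3 - <<'E'
from plant import *
import cv2,numpy as np
o=get_obs();print(o)
for n in("scene","top","wrist"):
    print(n,get_calibration(n))
a=[capture(n) for n in("top","scene")]
for n,i in zip(("top","scene"),a): cv2.imwrite(f"pics/{n}0.png",i[:,:,::-1])
E
```

```text
pics
{'time': 0.0, 'joint_positions': array([ 1.14597064e+00,  3.42690983e-01,  1.52498408e+00, -1.60439067e-05,
        1.27536460e+00, -1.46003247e-01]), 'dq': array([ 8.33156833e-05, -1.26360427e-03,  2.40277610e-03, -1.75090141e-04,
        1.42805904e-04,  2.02684547e-04]), 'tau': array([-4.57344740e-04, -4.31244314e+01, -2.44219261e+01,  7.15784915e-02,
        5.61089139e-02, -1.42144786e-04]), 'tool_pos': array([144.31822042, 504.3769057 , 226.07291431]), 'tcp_rot': array([-3.14015881e+00, -1.95339518e-04,  2.86277476e+00]), 'contact_force': array([ 0.28616911, -0.41061832, -0.78029362]), 'moment': array([-0.03407975,  0.04117939, -0.04728694]), 'finger_force': 0.0, 'grip_width': 91.58820809522939}
scene {'mtx': array([[420.57945832,   0.        , 272.26361508],
       [  0.        , 420.57945832, 214.33710171],
       [  0.        ,   0.        ,   1.        ]]), 'dist_coeffs': array([-0.02582652,  0.        ,  0.        ,  0.        ,  0.        ]), 'position': array([1243.14406479, -399.62784905,  723.78244262]), 'attitude': array([-2.22403235,  0.02157464,  1.03637179])}

[... 290 characters left out ...]
  10.74761614, 1318.47686026]), 'attitude': array([-2.93105116,  0.00557376, -1.64037731])}
wrist {'mtx': array([[297.18711334,   0.        , 278.60662771],
       [  0.        , 297.18711334, 217.31451433],
       [  0.        ,   0.        ,   1.        ]]), 'dist_coeffs': array([-0.01601754,  0.        ,  0.        ,  0.        ,  0.        ]), 'mount': array([[-4.68825744e-04, -9.53739393e-01, -3.00634246e-01,
         8.21654653e+01],
       [ 9.99999598e-01, -6.76897519e-04,  5.87951228e-04,
        -5.40247062e-01],
       [-7.64250823e-04, -3.00633849e-01,  9.53739327e-01,
        -1.58871893e+02],
       [ 0.00000000e+00,  0.00000000e+00,  0.00000000e+00,
         1.00000000e+00]])}
```

View pics/top0.png

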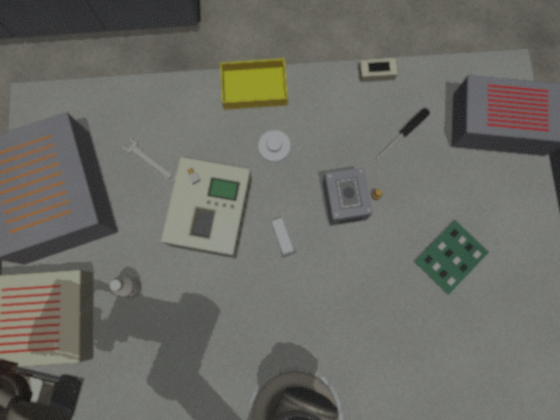

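View pics/scene0.png

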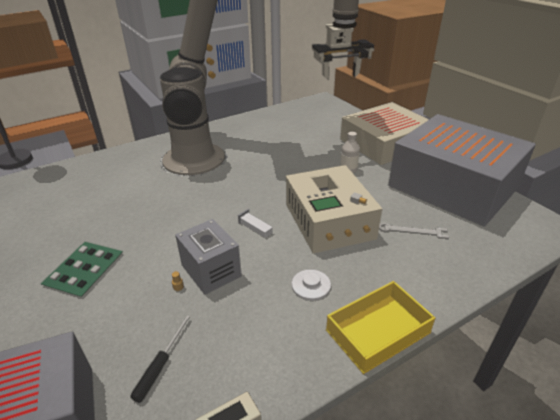

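The top view shows the dock at about (348,194) with the disc at its centre, the test set well at (203,222), the adapter at (194,175) and the terminator at (377,194). The scene view agrees. I'll write helpers and measure both wells.

```bash
cat > h.py <<'E'
from plant import *
import cv2,numpy as np
from scipy.spatial.transform import Rotation as Ro
def cam(n,o=None):
    c=get_calibration(n)
    if n=="wrist":
        T=np.eye(4);T[:3,:3]=Ro.from_euler('xyz',o["tcp_rot"]).as_matrix();T[:3,3]=o["tool_pos"]
        M=T@c["mount"];return c,M[:3,:3],M[:3,3]
    return c,Ro.from_euler('xyz',c["attitude"]).as_matrix(),np.array(c["position"])
def ray(px,z,n,o=None):
    c,R,p=cam(n,o)
    u=cv2.undistortPoints(np.array(px,float).reshape(-1,1,2),c["mtx"],c["dist_coeffs"]).reshape(-1,2)
    d=np.c_[u,np.ones(len(u))]@R.T
    return p+d*((z-p[2])/d[:,2])[:,None]
def proj(P,n,o=None):
    c,R,p=cam(n,o)
    return cv2.projectPoints(np.array(P,float).reshape(-1,1,3),cv2.Rodrigues(R.T)[0],-R.T@p,c["mtx"],c["dist_coeffs"])[0].reshape(-1,2)
E
python3 - <<'E'
from h import *
np.set_printoptions(precision=1,suppress=True)
im=cv2.imread("pics/top0.png")
print("dock c",ray([(348,194)],100,"top"),"adapter",ray([(194,175)],108,"top"))
print("ts corners",ray([(180,160),(250,168),(236,254),(163,241)],100,"top"))
print("well",ray([(203,222)],100,"top"),"scene dock",ray([(206,239)],100,"scene"),"scene well",ray([(324,183)],100,"scene"))
c=np.hstack([cv2.resize(im[155:230,310:390],None,fx=5,fy=5,interpolation=3),cv2.resize(im[190:265,160:240],None,fx=5,fy=5,interpolation=3)])
cv2.imwrite("pics/c0.png",c)
E
```

```text
dock c [[ 532.3 -169.9  100. ]] adapter [[606.6 211.6 108. ]]
ts corners [[651.  247.2 100. ]
 [617.2  70.7 100. ]
 [402.  117.2 100. ]
 [446.5 294.7 100. ]]
well [[486.9 194.7 100. ]] scene dock [[ 533.7 -171.   100. ]] scene well [[489.6 192.7 100. ]]
```

View pics/c0.png

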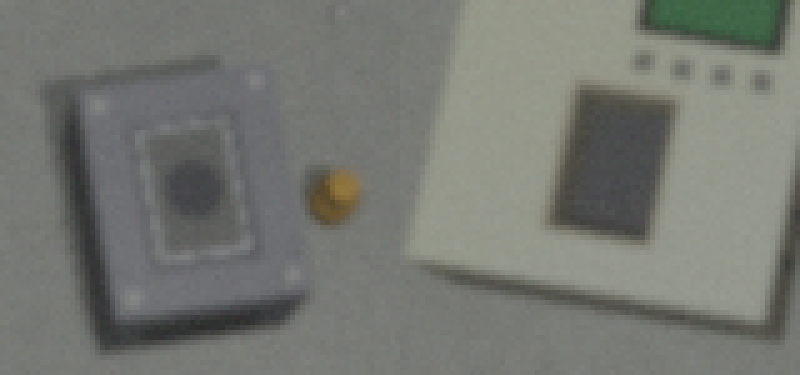

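```bash
python3 - <<'E'
from h import *
np.set_printoptions(precision=1,suppress=True)
for nm,q,off in(("dock",[(137,133),(235,118),(255,250),(162,262)],(310,155)),("ts",[(180,88),(276,100),(250,242),(150,225)],(160,190))):
    p=ray(np.array(q)/5+off,100,"top")[:,:2]
    x=(p[0]-p[3]+p[1]-p[2])/2;y=(p[0]-p[1]+p[3]-p[2])/2
    print(nm,p.mean(0),np.linalg.norm(x),np.linalg.norm(y),"yaw x,y",np.degrees(np.arctan2(x[1],x[0])),np.degrees(np.arctan2(-y[0],y[1])))
E
```

```text
dock [ 534.5 -173.7] 67.70768305214769 48.46154866678406 yaw x,y 3.9252944902713436 4.183966540290935
ts [485.3 195.2] 70.9627676479656 49.34956978654979 yaw x,y -13.407090252658328 -12.493410101858819
```

arm_command:
  gripper: [91.8, 91.8, 91.8, 91.8, 91.8]
  dp:
    - [-0.83, -0.41, 0]
    - [-0.83, -0.41, 0]
    - [-0.83, -0.41, 0]
    - [-0.83, -0.41, 0]
    - [-0.83, -0.41, 0]
  twist: [0, 0, 0, 0, 0]

```text
time: 0.72
tool_pos: [230.5, 426.2, 226.4]
tcp_rot: [-3.141, -0.0, 2.863]
contact_force: [-0.1, 0.2, 1.1]
grip_width: 91.5
finger_force: 0.0
```

arm_command:
  gripper: [91.8, 91.8, 91.8, 91.8, 91.8]
  dp:
    - [-0.83, -0.41, 0]
    - [-0.83, -0.41, 0]
    - [-0.83, -0.41, 0]
    - [-0.83, -0.41, 0]
    - [-0.83, -0.41, 0]
  twist: [0, 0, 0, 0, 0]

```text
time: 1.35
tool_pos: [316.1, 348.4, 226.4]
tcp_rot: [-3.141, -0.0, 2.863]
contact_force: [-0.2, -0.4, 0.9]
grip_width: 92.3
finger_force: 0.0
```

arm_command:
  gripper: [91.8, 91.8, 91.8, 91.8, 91.8]
  dp:
    - [-0.83, -0.41, 0]
    - [-0.83, -0.41, 0]
    - [-0.83, -0.41, 0]
    - [-0.83, -0.41, 0]
    - [-0.83, -0.41, 0]
  twist: [0, 0, 0, 0, 0]

```text
time: 1.98
tool_pos: [401.7, 270.6, 226.4]
tcp_rot: [-3.141, -0.001, 2.863]
contact_force: [0.6, 0.0, 0.0]
grip_width: 91.8
finger_force: 0.0
```

arm_command:
  gripper: [91.8, 91.8, 91.8, 91.8, 91.8]
  dp:
    - [-0.83, -0.41, 0]
    - [-0.83, -0.41, 0]
    - [-0.83, -0.41, 0]
    - [-0.83, -0.41, 0]
    - [0, 0, 0]
  twist: [0, 0, 0, -0.6, 0]

```text
time: 2.6
tool_pos: [470.5, 208.1, 226.2]
tcp_rot: [-3.141, -0.001, 2.913]
contact_force: [-0.2, -0.2, -0.2]
grip_width: 91.6
finger_force: 0.0
```

```bash
python3 - <<'E'
from h import *
o=get_obs();i=capture("wrist");cv2.imwrite("pics/w1.png",i[:,:,::-1]);np.save("w1.npy",np.r_[o["tool_pos"],o["tcp_rot"]]);print(o["time"],o["tool_pos"],o["tcp_rot"])
E
```

```text
2.6 [470.47987744 208.10957298 226.19261084] [-3.14115569e+00 -6.56993579e-04  2.91298184e+00]
```

View pics/w1.png

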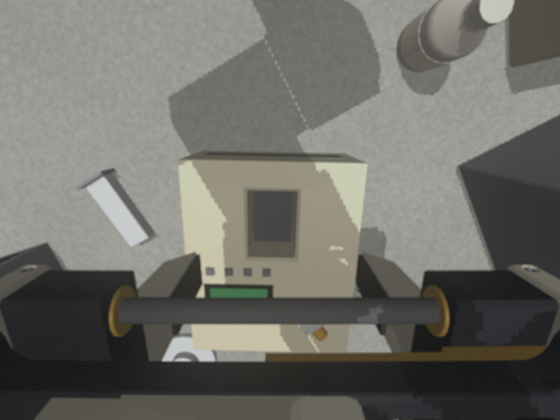

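The wrist view shows the well hole at about x 245–300, y 188–260, almost square to the image. I'll extract its contour precisely.

```bash
cat >> h.py <<'E'
def tool2(pw,o):
    return (pw-o["tool_pos"])@Ro.from_euler('xyz',o["tcp_rot"]).as_matrix()
def well(im,o,c0,th,z=100):
    g=cv2.GaussianBlur(cv2.resize(im,None,fx=4,fy=4,interpolation=cv2.INTER_CUBIC),(0,0),2)
    m=((g.max(2)<th)*255).astype(np.uint8)
    cs,_=cv2.findContours(m,cv2.RETR_CCOMP,cv2.CHAIN_APPROX_NONE)
    cs=[c for c in cs if 3000<cv2.contourArea(c)<250000 and cv2.pointPolygonTest(c,(c0[0]*4.,c0[1]*4.),False)>0]
    for c in cs:
        px=(c.reshape(-1,2)-1.5)/4
        p=tool2(ray(px,z,"wrist",o),o)[:,:2].astype(np.float32)
        r=cv2.minAreaRect(p);x,y,w,h=cv2.boundingRect(c)
        print(th,"px",x/4,y/4,w/4,h/4,"tool c",np.round(r[0],2),"size",np.round(r[1],1),"ang",round(r[2],2),"fill",round(cv2.contourArea(p)/(r[1][0]*r[1][1]),2))
E
python3 - <<'E'
from h import *
a=np.load("w1.npy");o={"tool_pos":a[:3],"tcp_rot":a[3:]}
im=cv2.imread("pics/w1.png")
print(im[224,238:308:2].max(1)); print(im[180:270:2,272].max(1))
for th in range(80,190,10): well(im,o,(272,224),th)
E
```

```text
[151 149 150 139 124  90  85  81  72  71  72  69  72  69  70  69  69  70
  69  68  72  70  71  72  71  70  74  79  79 105 128 148 152 152 152]
[151 150 152 150 139 107  74  71  71  70  71  71  70  72  70  70  70  71
  71  67  70  70  70  70  70  71  69  68  70  70  74  90  91  89  90  88
  91  89  95 130 138 147 146 147 146]
80 px 252.75 191.75 41.75 50.0 tool c [-7.18 -5.86] size [52.2 41.8] ang 1.04 fill 0.94
90 px 248.25 191.0 48.75 64.75 tool c [-14.61  -7.43] size [68.5 47.6] ang 1.31 fill 0.8
100 px 247.75 190.5 49.75 66.5 tool c [-15.15  -7.42] size [70.5 48.9] ang 1.24 fill 0.98
110 px 247.0 190.0 51.0 67.5 tool c [-15.26  -7.46] size [71.5 50.2] ang 1.22 fill 0.98
120 px 246.5 189.25 52.25 69.0 tool c [-15.33  -7.36] size [72.8 51.5] ang 1.23 fill 0.98
130 px 245.0 188.5 55.0 70.5 tool c [-15.41  -7.4 ] size [74.5 53.9] ang 1.09 fill 0.98
140 px 243.75 187.75 57.25 74.0 tool c [-16.55  -7.45] size [78.3 56.2] ang 1.08 fill 0.98
```

arm_command:
  gripper: [91.8, 91.8, 91.8, 91.8, 91.8]
  dp:
    - [-0.35, -0.945, 0]
    - [-0.35, -0.945, 0]
    - [-0.35, -0.945, 0]
    - [-0.35, -0.945, 0]
    - [-0.35, -0.945, 0]
  twist: [0, 0, 0, 0, 0]

```text
time: 3.28
tool_pos: [485.4, 84.3, 226.7]
tcp_rot: [3.141, -0.001, 2.915]
contact_force: [1.0, -0.1, -0.2]
grip_width: 91.4
finger_force: 0.0
```

arm_command:
  gripper: [91.8, 91.8, 91.8, 91.8, 91.8]
  dp:
    - [-0.35, -0.945, 0]
    - [-0.35, -0.945, 0]
    - [-0.35, -0.945, 0]
    - [-0.35, -0.945, 0]
    - [-0.35, -0.945, 0]
  twist: [0, 0, 0, 0, 0]

```text
time: 3.9
tool_pos: [501.7, -40.5, 226.6]
tcp_rot: [3.141, -0.001, 2.915]
contact_force: [0.2, -0.1, 0.7]
grip_width: 91.6
finger_force: 0.0
```

arm_command:
  gripper: [91.8, 91.8, 91.8, 91.8, 91.8]
  dp:
    - [-0.35, -0.945, 0]
    - [-0.35, -0.945, 0]
    - [-0.35, -0.945, 0]
    - [-0.35, -0.945, 0]
    - [-0.35, -0.945, 0]
  twist: [0, 0, 0, 0, 0]

```text
time: 4.53
tool_pos: [518.1, -165.3, 226.6]
tcp_rot: [3.141, -0.001, 2.915]
contact_force: [0.1, -0.1, 0.4]
grip_width: 91.9
finger_force: 0.0
```

arm_command:
  gripper: [91.8, 91.8, 91.8, 91.8, 91.8]
  dp:
    - [0, 0, 0]
    - [0, 0, 0]
    - [0, 0, 0]
    - [0, 0, 0]
    - [0, 0, 0]
  twist: [-0.85, -0.85, -0.85, -0.85, 0]

```text
time: 5.15
tool_pos: [518.1, -164.8, 226.6]
tcp_rot: [3.141, -0.0, -3.072]
contact_force: [0.2, 0.2, -0.7]
grip_width: 91.6
finger_force: 0.0
```

```bash
python3 - <<'E'
from h import *
o=get_obs();i=capture("wrist");cv2.imwrite("pics/w2.png",i[:,:,::-1]);np.save("w2.npy",np.r_[o["tool_pos"],o["tcp_rot"]]);print(o["time"],o["tool_pos"],o["tcp_rot"])
cv2.imwrite("pics/w2c.png",cv2.resize(i[150:300,180:380,::-1],None,fx=4,fy=4,interpolation=3))
E
```

```text
5.15 [ 518.10141309 -164.75888756  226.61822615] [ 3.14102557e+00 -2.92022836e-04 -3.07177220e+00]
```

View pics/w2c.png

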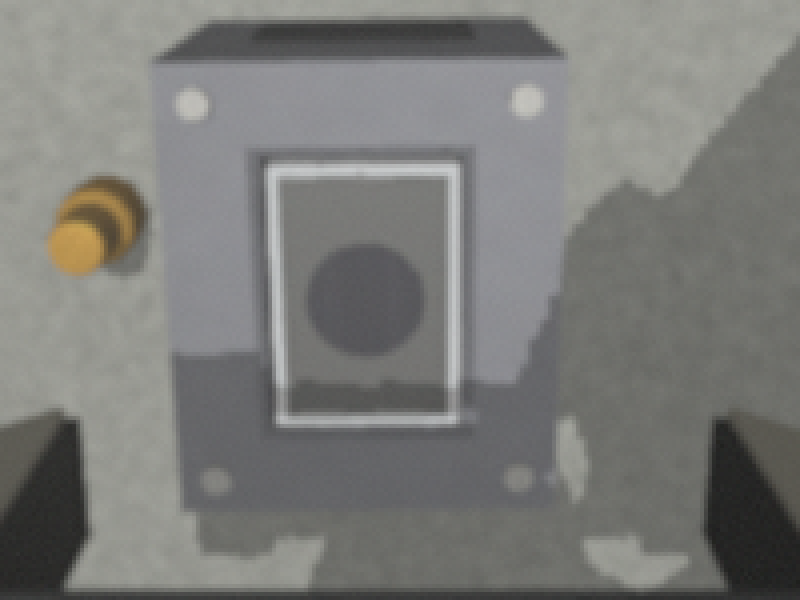

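The crop shows the module's white outline with corners at about (265,165), (462,160), (458,425), (276,430). The disc is at (365,299), with the four dock screws around it and the terminator on the left, clear of the fingers.

```bash
python3 - <<'E'
from h import *
np.set_printoptions(precision=2,suppress=True)
a=np.load("w2.npy");o={"tool_pos":a[:3],"tcp_rot":a[3:]}
def f(q,z):
    px=(np.array(q,float)-1.5)/4+(180,150)
    p=tool2(ray(px,z,"wrist",o),o)[:,:2]
    if len(p)==1: return p
    x=(p[0]-p[3]+p[1]-p[2])/2; y=(p[1]-p[0]+p[2]-p[3])/2
    return p.mean(0),"size",np.hypot(*x),np.hypot(*y),"ang",np.degrees(np.arctan2(x[1],x[0])),np.degrees(np.arctan2(-y[0],y[1]))
# disc centroid
im=cv2.imread("pics/w2.png")[150:300,180:380];b=cv2.GaussianBlur(cv2.resize(im,None,fx=4,fy=4,interpolation=3),(0,0),2)
m=((b.max(2)<108)&(b[:,:,0]>b[:,:,1].astype(int)+1)).astype(np.uint8);n,l,s,c=cv2.connectedComponentsWithStats(m[230:372,285:445]);k=1+s[1:,4].argmax();d=c[k]+(285,230);print("disc",d,s[k])
print("disc",f([d],101),f([(365,299)],101))
print("outline",f([(265,163),(462,160),(458,426),(276,430)],101))
print("screws",f([(191,105),(527,101),(519,478),(216,481)],100))
print("top",f([(155,60),(568,55),(555,511),(183,511)],100))
c=ray((np.array([(365,299)])-1.5)/4+(180,150),101,"wrist",o);print("world",c)
print("ts world", np.load("w1.npy")[:3]+Ro.from_euler('xyz',np.load("w1.npy")[3:]).apply([-15.4,-7.4,126]))
E
```

```text
disc [365.43 300.07] [  23   16  116  110 9589]
disc [[-15.2  -7.9]] [[-14.92  -8.01]]
outline (array([-15.05,  -7.94]), 'size', np.float64(71.1346712628101), np.float64(47.88149947836889), 'ang', np.float64(-0.23752523865599304), np.float64(-1.0791837128163395))
screws (array([-15.72,  -8.45]), 'size', np.float64(100.83478641960663), np.float64(80.95969293720151), 'ang', np.float64(-0.7280645026270383), np.float64(-0.603427655051481))
top (array([-14.99,  -7.93]), 'size', np.float64(121.17361172487195), np.float64(99.35208706249117), 'ang', np.float64(-0.4436896693772435), np.float64(-0.2872952664872243))
world [[ 533.5  -171.64  101.  ]]
ts world [483.71 197.38 100.19]
```

arm_command:
  gripper: [0, 0, 0, 0, 0]
  dp:
    - [-0.3, -0.16, 0.5]
    - [-0.3, -0.16, 0.5]
    - [0, 0, 0.8]
    - [0, 0, 0.8]
    - [0, 0, 0]
  twist: [-0.12, 0, 0, 0, 0]

```text
time: 5.82
tool_pos: [533.0, -172.2, 159.2]
tcp_rot: [3.139, -0.004, -3.061]
contact_force: [0.4, -0.5, 0.3]
grip_width: 46.2
finger_force: 0.0
```

arm_command:
  gripper: [0, 0, 0, 0, 0]
  dp:
    - [0, 0, 0.7]
    - [0, 0, 0.7]
    - [0, 0, 0.5]
    - [0, 0, 0.3]
    - [0, 0, 0]
  twist: [0, 0, 0, 0, 0]

```text
time: 6.45
tool_pos: [533.8, -172.6, 106.5]
tcp_rot: [3.141, -0.0, -3.061]
contact_force: [-0.2, -0.5, -0.1]
grip_width: 0.9
finger_force: 0.0
```

arm_command:
  gripper: [0, 0, 0, 0, 0]
  dp:
    - [0, 0, 0.08]
    - [0, 0, 0.08]
    - [0, 0, 0.08]
    - [0, 0, 0.08]
    - [0, 0, 0.04]
  twist: [0, 0, 0, 0, 0]

```text
time: 7.08
tool_pos: [534.3, -173.1, 98.9]
tcp_rot: [-3.14, 0.002, -3.061]
contact_force: [-1.9, -0.2, 9.0]
grip_width: 0.4
finger_force: 4.4
```

arm_command:
  gripper: [0, 0, 0, 0, 0]
  dp:
    - [0, 0, 0.06]
    - [0, 0, 0.06]
    - [0, 0, 0.04]
    - [0, 0, 0]
    - [0, 0, 0]
  twist: [0, 0, 0, 0, 0]

```text
time: 7.7
tool_pos: [534.3, -173.1, 95.1]
tcp_rot: [-3.14, 0.002, -3.061]
contact_force: [-2.0, -0.6, 8.8]
grip_width: 0.3
finger_force: 4.5
```

arm_command:
  gripper: [0, 0, 0, 0, 0]
  dp:
    - [0, 0, 0.04]
    - [0, 0, 0.04]
    - [0, 0, 0]
    - [0, 0, 0]
    - [0, 0, 0]
  twist: [0, 0, 0, 0, 0]

```text
time: 8.32
tool_pos: [534.4, -173.2, 93.8]
tcp_rot: [-3.14, 0.002, -3.061]
contact_force: [-4.1, 1.0, 14.3]
grip_width: 0.6
finger_force: 7.1
```

arm_command:
  gripper: [0, 0, 0, 0, 0]
  dp:
    - [0, 0, 0.04]
    - [0, 0, 0]
    - [0, 0, 0]
    - [0, 0, 0]
    - [0, 0, 0]
  twist: [0, 0, 0, 0, 0]

```text
time: 8.95
tool_pos: [534.5, -173.2, 93.3]
tcp_rot: [-3.14, 0.003, -3.061]
contact_force: [-4.3, 0.8, 16.9]
grip_width: 0.5
finger_force: 8.6
```

arm_command:
  gripper: [0, 0, 0, 0, 0]
  dp:
    - [0, 0, 0.04]
    - [0, 0, 0.02]
    - [0, 0, 0]
    - [0, 0, 0]
    - [0, 0, 0]
  twist: [0, 0, 0, 0, 0]

```text
time: 9.57
tool_pos: [534.6, -173.3, 92.5]
tcp_rot: [-3.139, 0.003, -3.061]
contact_force: [-6.1, 0.3, 21.6]
grip_width: 0.1
finger_force: 11.0
```

arm_command:
  gripper: [0, 0, 0, 0, 0]
  dp:
    - [0, 0, -0.2]
    - [0, 0, -0.4]
    - [0, 0, -0.6]
    - [0, 0, -0.8]
    - [0, 0, -0.8]
  twist: [0, 0, 0, 0, 0]

```text
time: 10.2
tool_pos: [533.6, -172.4, 159.9]
tcp_rot: [3.141, -0.0, -3.061]
contact_force: [0.2, -0.4, -0.6]
grip_width: 0.0
finger_force: 0.0
```

arm_command:
  gripper: [91.8, 91.8, 91.8, 91.8, 91.8]
  dp:
    - [0.6, 0.3, -0.8]
    - [0, 0, -0.8]
    - [0, 0, -0.8]
    - [0, 0, 0]
    - [0, 0, 0]
  twist: [0, 0, 0, 0, 0]

```text
time: 10.82
tool_pos: [517.8, -166.1, 218.4]
tcp_rot: [3.141, -0.001, -3.061]
contact_force: [-0.8, 0.4, 0.1]
grip_width: 45.6
finger_force: 0.0
```

```bash
python3 - <<'E'
from h import *
o=get_obs();i=capture("wrist");cv2.imwrite("pics/w3.png",i[:,:,::-1]);np.save("w3.npy",np.r_[o["tool_pos"],o["tcp_rot"]]);print(o["time"],o["tool_pos"],o["tcp_rot"])
cv2.imwrite("pics/w3c.png",cv2.resize(i[150:300,180:380,::-1],None,fx=4,fy=4,interpolation=3))
E
```

```text
10.825 [ 517.84227716 -166.05666574  218.40255664] [ 3.14071236e+00 -1.14405526e-03 -3.06076278e+00]
```

View pics/w3c.png

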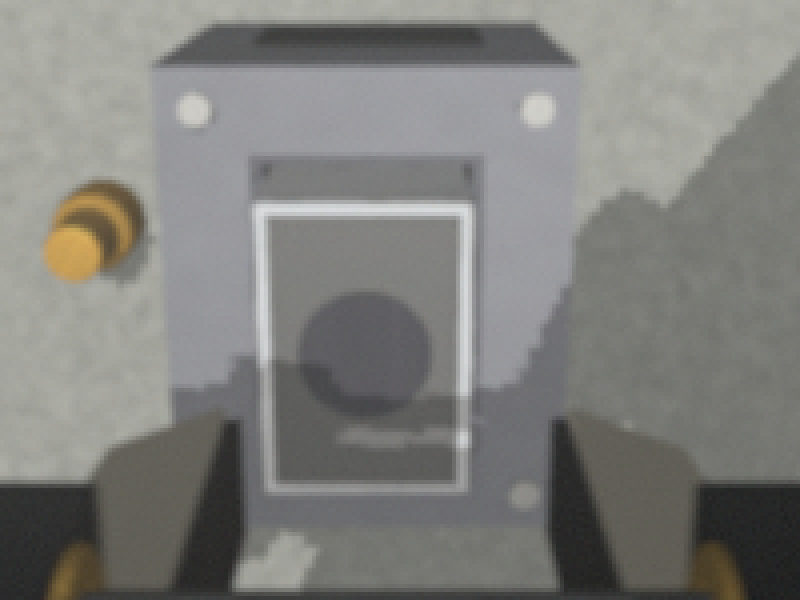

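The module has popped up, with its white outline at (252,203)–(472,203)–(468,493)–(265,493) and its disc at (366,354).

```bash
python3 - <<'E'
from h import *
np.set_printoptions(precision=2,suppress=True)
a=np.load("w3.npy");o={"tool_pos":a[:3],"tcp_rot":a[3:]}
def f(q,z):
    px=(np.array(q,float)-1.5)/4+(180,150)
    p=tool2(ray(px,z,"wrist",o),o)[:,:2]
    if len(p)==1: return p
    x=(p[0]-p[3]+p[1]-p[2])/2; y=(p[1]-p[0]+p[2]-p[3])/2
    return p.mean(0),"size",np.hypot(*x),np.hypot(*y),"ang",np.degrees(np.arctan2(x[1],x[0])),np.degrees(np.arctan2(-y[0],y[1]))
print(f([(366,354)],129.5),f([(252,203),(473,203),(468,494),(265,494)],129.5))
E
```

```text
[[-15.35  -6.9 ]] (array([-15.41,  -7.22]), 'size', np.float64(69.64584559518575), np.float64(47.32142617438006), 'ang', np.float64(-0.2518958830800998), np.float64(0.06235501913755466))
```

arm_command:
  gripper: [80, 80, 80, 80, 80]
  dp:
    - [-0.3, -0.14, 0.5]
    - [-0.3, -0.14, 0.5]
    - [-0.015, 0, 0.5]
    - [0, 0, 0]
    - [0, 0, 0]
  twist: [0, 0, 0, 0, 0]

```text
time: 11.5
tool_pos: [534.2, -172.1, 181.8]
tcp_rot: [3.142, 0.0, -3.061]
contact_force: [0.0, 0.5, -0.6]
grip_width: 79.7
finger_force: 0.0
```

arm_command:
  gripper: [80, 80, 80, 80, 80]
  dp:
    - [0, 0, 0.8]
    - [0, 0, 0.8]
    - [0, 0, 0.8]
    - [0, 0, 0.6]
    - [0, 0, 0]
  twist: [0, 0, 0, 0, 0]

```text
time: 12.12
tool_pos: [533.7, -171.9, 106.1]
tcp_rot: [3.141, -0.001, -3.061]
contact_force: [0.1, 0.2, -0.4]
grip_width: 80.1
finger_force: 0.0
```

arm_command:
  gripper: [40, 40, 40, 40, 40]
  dp:
    - [0, 0, 0]
    - [0, 0, 0]
    - [0, 0, 0]
    - [0, 0, 0]
    - [0, 0, 0]
  twist: [0, 0, 0, 0, 0]

```text
time: 12.75
tool_pos: [534.3, -172.1, 107.0]
tcp_rot: [-3.141, 0.001, -3.061]
contact_force: [-0.7, 1.0, 2.5]
grip_width: 47.8
finger_force: 30.0
```

arm_command:
  gripper: [40, 40, 40, 40, 40]
  dp:
    - [0, 0, -0.2]
    - [0, 0, -0.6]
    - [0, 0, -0.8]
    - [0, 0, -0.8]
    - [0, 0, -0.8]
  twist: [0, 0, 0, 0, 0]

```text
time: 13.38
tool_pos: [534.1, -172.1, 188.3]
tcp_rot: [-3.141, 0.001, -3.061]
contact_force: [-0.5, -0.5, -1.2]
grip_width: 47.3
finger_force: 30.0
```

arm_command:
  gripper: [40, 40, 40, 40, 40]
  dp:
    - [0, 0, -0.4]
    - [0, 0, 0]
    - [0, 0, 0]
    - [0, 0, 0]
    - [0, 0, 0]
  twist: [0, 0.7, 0.8, 0.8, 0.8]

```text
time: 14.0
tool_pos: [533.9, -172.0, 196.7]
tcp_rot: [3.141, -0.001, 2.949]
contact_force: [-0.6, -0.4, -1.0]
grip_width: 47.5
finger_force: 30.0
```

```bash
python3 - <<'E'
from h import *
np.set_printoptions(precision=2,suppress=True)
o=get_obs();i=capture("wrist");cv2.imwrite("pics/w4.png",i[:,:,::-1]);print(o["time"],o["tool_pos"],o["tcp_rot"],o["contact_force"])
cv2.imwrite("pics/w4c.png",cv2.resize(i[120:420,80:480,::-1],None,fx=2,fy=2,interpolation=3))
E
```

```text
14.0 [ 533.92 -171.99  196.7 ] [ 3.14 -0.    2.95] [-0.64 -0.42 -0.97]
```

View pics/w4c.png

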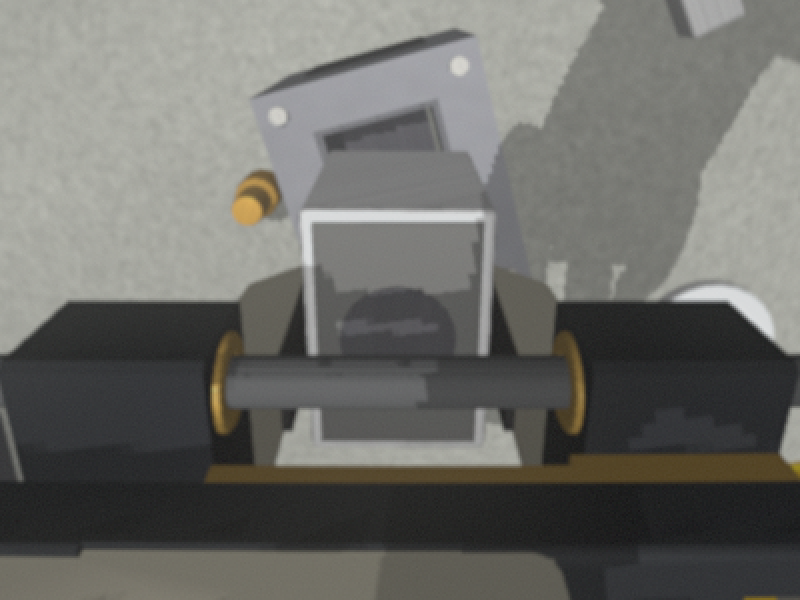

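The module is held square between the fingers, with its top front edge at crop y≈212 and its rear edge at y≈441. I'll check its x offset in the tool and work out the move to the test set.

```bash
python3 - <<'E'
from h import *
np.set_printoptions(precision=2,suppress=True)
o=get_obs()
p=tool2(ray(np.array([(301,212),(494,212),(485,441),(314,441)])/2+(80,120),o["tool_pos"][2]+22.5,"wrist",o),o);print(p[:,:2],p.mean(0))
a=np.load("w1.npy");R=Ro.from_euler('xyz',a[3:])
W=a[:3]+R.apply([-15.4,-7.4,126])
b=np.load("w3.npy");D=b[:3]+Ro.from_euler('xyz',b[3:]).apply([-15.4,-7.1,89]);print("ts",W,"module was",D,"tcp at grip ~534.2,-172.1")
d=tool2(W,o);print("tool delta to ts",d,d/25, "yaw deg",np.degrees(o["tcp_rot"][2]))
E
```

```text
[[ 34.8  -23.79]
 [ 34.76  23.1 ]
 [-32.55  23.93]
 [-32.48 -23.56]] [  1.13  -0.08 -22.5 ]
ts [483.71 197.38 100.19] module was [ 533.66 -171.82  129.38] tcp at grip ~534.2,-172.1
tool delta to ts [120.7  352.64  96.67] [ 4.83 14.11  3.87] yaw deg 168.83858620726278
```

arm_command:
  gripper: [40, 40, 40, 40, 40]
  dp:
    - [0.322, 0.94, 0]
    - [0.322, 0.94, 0]
    - [0.322, 0.94, 0]
    - [0.322, 0.94, 0]
    - [0.322, 0.94, 0]
  twist: [0, 0, 0, 0, 0]

```text
time: 14.68
tool_pos: [516.5, -48.3, 196.8]
tcp_rot: [3.142, -0.0, 2.953]
contact_force: [0.0, -0.4, -1.2]
grip_width: 47.7
finger_force: 30.0
```

arm_command:
  gripper: [40, 40, 40, 40, 40]
  dp:
    - [0.322, 0.94, 0]
    - [0.322, 0.94, 0]
    - [0.322, 0.94, 0]
    - [0.322, 0.94, 0]
    - [0.322, 0.94, 0]
  twist: [0, 0, 0, 0, 0]

```text
time: 15.3
tool_pos: [499.1, 74.6, 196.8]
tcp_rot: [3.142, -0.0, 2.953]
contact_force: [0.6, 0.7, -2.3]
grip_width: 47.7
finger_force: 30.0
```

arm_command:
  gripper: [40, 40, 40, 40, 40]
  dp:
    - [0.322, 0.94, 0]
    - [0.322, 0.94, 0]
    - [0.322, 0.94, 0]
    - [0.322, 0.94, 0]
    - [0.322, 0.94, 0]
  twist: [0, 0, 0, 0, 0]

```text
time: 15.92
tool_pos: [481.8, 197.6, 196.8]
tcp_rot: [-3.142, -0.0, 2.953]
contact_force: [-0.7, -0.4, -1.2]
grip_width: 47.4
finger_force: 30.0
```

arm_command:
  gripper: [40, 40, 40, 40, 40]
  dp:
    - [0, 0, 0.4]
    - [0, 0, 0.4]
    - [0, 0, 0.4]
    - [0, 0, 0.4]
    - [0, 0, 0]
  twist: [0.6, 0, 0, 0, 0]

```text
time: 16.55
tool_pos: [481.6, 196.5, 155.8]
tcp_rot: [-3.141, -0.002, 2.899]
contact_force: [-0.0, 0.1, -1.5]
grip_width: 48.0
finger_force: 30.0
```

```bash
python3 - <<'E'
from h import *
np.set_printoptions(precision=3,suppress=True)
o=get_obs();i=capture("wrist");np.save("w5.npy",np.r_[o["tool_pos"],o["tcp_rot"]]);cv2.imwrite("pics/w5.png",i[:,:,::-1]);print(o["time"],o["tool_pos"],o["tcp_rot"],o["contact_force"])
cv2.imwrite("pics/w5c.png",cv2.resize(i[130:280,180:380,::-1],None,fx=4,fy=4,interpolation=3))
print("ts in tool",tool2(np.array([483.71,197.38,100]),o))
E
```

```text
16.55 [481.591 196.487 155.757] [-3.141 -0.002  2.899] [-0.046  0.092 -1.511]
ts in tool [-1.941  1.422 55.753]
```

View pics/w5c.png

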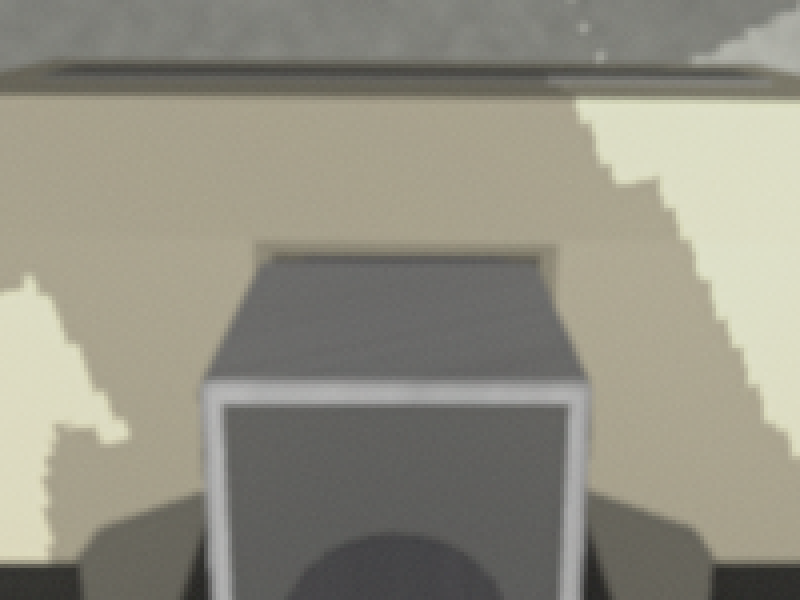

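The chamfer's outer edge runs from (257,245) to (556,245), and the module's lower front edge from (268,258) to (543,258). The front of the well is visible, so I'll measure the offset directly.

```bash
python3 - <<'E'
from h import *
np.set_printoptions(precision=2,suppress=True)
a=np.load("w5.npy");o={"tool_pos":a[:3],"tcp_rot":a[3:]}
f=lambda q,z:tool2(ray((np.array(q,float)-1.5)/4+(180,130),z,"wrist",o),o)[:,:2]
print("well outer front",f([(257,245),(556,245)],100))
print("inst front",f([(300,97),(600,97)],100))
print("module top front",f([(205,380),(588,380)],o["tool_pos"][2]+22.5))
print("module low front",f([(268,258),(543,258)],o["tool_pos"][2]-41.5))
im=cv2.imread("pics/w5.png");print(im[184:202,281].max(1),im[193,238:258].max(1),im[193,308:326].max(1))
print(im[184:202,260].max(1), im[184:202,300].max(1))
E
```

```text
well outer front [[ 34.95 -25.98]
 [ 34.92  29.12]]
inst front [[ 61.75 -17.41]
 [ 61.74  35.89]]
module top front [[ 35.46 -23.61]
 [ 35.44  22.86]]
module low front [[ 35.79 -22.47]
 [ 35.77  24.99]]
[169 167 167 167 167 165 159 147 138 122  97  92 102 104 107 105 104 105] [172 171 171 171 167 156 148 144 143 135 126 120 120 118 123 120 122 121
 118 118] [126 126 126 127 127 126 128 137 141 141 145 158 170 173 175 174 176 176]
[166 166 167 166 166 163 156 143 135 119  97  96 105 107 108 107 106 107] [168 169 169 169 168 168 161 149 139 125  99  92 104 107 106 107 106 105]
```

```bash
python3 - <<'E'
from h import *
np.set_printoptions(precision=2,suppress=True)
a=np.load("w5.npy");o={"tool_pos":a[:3],"tcp_rot":a[3:]}
im=cv2.imread("pics/w5.png")
c,R,p=cam("wrist",o)
# predicted pixels of module vertical front edges (tool coords x=35,y=+-24, z from -22.5 to +41.5)
T=Ro.from_euler('xyz',o["tcp_rot"])
for z in(-22.5,0,20,30,38,41.5): print(z,proj(o["tool_pos"]+T.apply([[35.3,-23.8,z],[35.3,23.8,z]]),"wrist",o).round(1).tolist())
for r in range(194,226,3):
    g=im[r].astype(float);s=g[:,2]-g[:,0]  # red-blue: cream vs grey
    L=[x for x in range(225,265) if s[x]>=18>s[x+1]];Rr=[x for x in range(300,335) if s[x]<18<=s[x+1]]
    print(r,L,Rr)
E
```

```text
-22.5 [[230.5, 225.0], [328.6, 224.9]]
0 [[236.7, 211.9], [322.1, 211.8]]
20 [[241.0, 202.8], [317.5, 202.7]]
30 [[242.8, 198.9], [315.6, 198.8]]
38 [[244.2, 196.0], [314.2, 196.0]]
41.5 [[244.7, 194.9], [313.6, 194.8]]
194 [247] [313]
197 [243] [314]
200 [242] [316]
203 [240] [317]
206 [239] [318]
209 [237] [319]
212 [236] [321]
215 [234] [322]
218 [233] [323]
221 [231] [325]
224 [230] [326]
```

arm_command:
  gripper: [40, 40, 40, 40, 40]
  dp:
    - [-0.145, 0.065, 0]
    - [0, 0, 0.1]
    - [0, 0, 0.15]
    - [0, 0, 0.15]
    - [0, 0, 0]
  twist: [0.08, 0, 0, 0, 0]

```text
time: 17.23
tool_pos: [485.7, 197.5, 146.3]
tcp_rot: [-3.141, -0.001, 2.893]
contact_force: [0.5, 0.4, -2.4]
grip_width: 47.6
finger_force: 30.0
```

arm_command:
  gripper: [40, 40, 40, 40, 40]
  dp:
    - [0, 0, 0.1]
    - [0, 0, 0.08]
    - [0, 0, 0.08]
    - [0, 0, 0.08]
    - [0, 0, 0]
  twist: [0, 0, 0, 0, 0]

```text
time: 17.85
tool_pos: [485.9, 197.5, 138.0]
tcp_rot: [-3.142, -0.0, 2.892]
contact_force: [-0.1, 0.4, -1.6]
grip_width: 47.6
finger_force: 30.0
```

arm_command:
  gripper: [40, 40, 40, 40, 40]
  dp:
    - [0, 0, 0.08]
    - [0, 0, 0.08]
    - [0, 0, 0.12]
    - [0, 0, 0.12]
    - [0, 0, 0]
  twist: [0, 0, 0, 0, 0]

```text
time: 18.48
tool_pos: [485.8, 197.5, 127.9]
tcp_rot: [-3.141, -0.001, 2.892]
contact_force: [-0.7, 0.2, -1.4]
grip_width: 47.7
finger_force: 30.0
```

Clean entry so far. I'll continue down to just above the pan.

arm_command:
  gripper: [40, 40, 40, 40, 40]
  dp:
    - [0, 0, 0.2]
    - [0, 0, 0.2]
    - [0, 0, 0.2]
    - [0, 0, 0.16]
    - [0, 0, 0]
  twist: [0, 0, 0, 0, 0]

```text
time: 19.1
tool_pos: [485.8, 197.5, 108.8]
tcp_rot: [-3.141, -0.001, 2.892]
contact_force: [-0.7, 0.5, -1.7]
grip_width: 48.0
finger_force: 30.0
```

arm_command:
  gripper: [40, 40, 70, 70, 70]
  dp:
    - [0, 0, 0.06]
    - [0, 0, 0]
    - [0, 0, 0]
    - [0, 0, 0]
    - [0, 0, 0]
  twist: [0, 0, 0, 0, 0]

```text
time: 19.73
tool_pos: [486.1, 197.6, 107.9]
tcp_rot: [3.141, 0.0, 2.892]
contact_force: [0.2, 0.6, -0.6]
grip_width: 68.9
finger_force: 0.0
```

arm_command:
  gripper: [70, 70, 70, 70, 0]
  dp:
    - [0, 0, -0.3]
    - [0, 0, -0.4]
    - [0, 0, -0.4]
    - [0, 0, -0.3]
    - [0, 0, 0]
  twist: [0, 0, 0, 0, 0]

```text
time: 20.35
tool_pos: [486.4, 197.7, 143.5]
tcp_rot: [3.141, 0.001, 2.892]
contact_force: [0.3, -0.0, -0.3]
grip_width: 64.0
finger_force: 0.0
```

arm_command:
  gripper: [0, 0, 0, 0, 0]
  dp:
    - [0, 0, 0]
    - [0, 0, 0]
    - [0, 0, 0]
    - [0, 0, 0]
    - [0, 0, 0]
  twist: [0, 0, 0, 0, 0]

```text
time: 20.98
tool_pos: [485.9, 197.6, 142.6]
tcp_rot: [3.142, -0.0, 2.892]
contact_force: [-0.1, -0.0, -0.3]
grip_width: 14.4
finger_force: 0.0
```

arm_command:
  gripper: [0, 0, 0, 0, 0]
  dp:
    - [0, 0, 0]
    - [0, 0, 0]
    - [0, 0, 0]
    - [0, 0, 0]
    - [0, 0, 0]
  twist: [0, 0, 0, 0, 0]

```text
time: 21.6
tool_pos: [486.0, 197.6, 142.7]
tcp_rot: [3.141, 0.0, 2.892]
contact_force: [-1.0, -0.5, -0.6]
grip_width: 0.2
finger_force: 0.0
```

arm_command:
  gripper: [0, 0, 0, 0, 0]
  dp:
    - [0, 0, 0.2]
    - [0, 0, 0.2]
    - [0, 0, 0.2]
    - [0, 0, 0.12]
    - [0, 0, 0.12]
  twist: [0, 0, 0, 0, 0]

```text
time: 22.22
tool_pos: [486.0, 197.6, 122.0]
tcp_rot: [3.141, 0.0, 2.893]
contact_force: [-1.1, -0.4, 7.3]
grip_width: 0.3
finger_force: 3.4
```

arm_command:
  gripper: [0, 0, 0, 0, 0]
  dp:
    - [0, 0, 0.12]
    - [0, 0, 0.12]
    - [0, 0, 0.12]
    - [0, 0, 0.12]
    - [0, 0, 0]
  twist: [0, 0, 0, 0, 0]

```text
time: 22.85
tool_pos: [486.0, 197.6, 110.1]
tcp_rot: [3.141, 0.0, 2.893]
contact_force: [-0.7, -1.2, 5.7]
grip_width: 0.2
finger_force: 3.0
```

arm_command:
  gripper: [0, 0, 0, 0, 0]
  dp:
    - [0, 0, 0.12]
    - [0, 0, 0.12]
    - [0, 0, 0.1]
    - [0, 0, 0.08]
    - [0, 0, 0]
  twist: [0, 0, 0, 0, 0]

```text
time: 23.48
tool_pos: [486.1, 197.5, 99.8]
tcp_rot: [3.141, 0.001, 2.893]
contact_force: [-1.7, -0.8, 7.4]
grip_width: 0.6
finger_force: 3.7
```

arm_command:
  gripper: [0, 0, 0, 0, 0]
  dp:
    - [0, 0, 0.06]
    - [0, 0, 0.04]
    - [0, 0, 0.04]
    - [0, 0, 0]
    - [0, 0, 0]
  twist: [0, 0, 0, 0, 0]

```text
time: 24.1
tool_pos: [486.1, 197.6, 96.5]
tcp_rot: [3.141, 0.001, 2.893]
contact_force: [-2.6, -1.3, 9.2]
grip_width: 0.5
finger_force: 4.5
```

arm_command:
  gripper: [0, 0, 0, 0, 0]
  dp:
    - [0, 0, 0.04]
    - [0, 0, 0.04]
    - [0, 0, 0]
    - [0, 0, 0]
    - [0, 0, 0]
  twist: [0, 0, 0, 0, 0]

```text
time: 24.72
tool_pos: [486.2, 197.5, 94.8]
tcp_rot: [3.141, 0.001, 2.893]
contact_force: [-3.2, -1.3, 11.0]
grip_width: 0.8
finger_force: 5.9
```

arm_command:
  gripper: [0, 0, 0, 0, 0]
  dp:
    - [0, 0, 0.04]
    - [0, 0, 0.04]
    - [0, 0, 0]
    - [0, 0, 0]
    - [0, 0, 0]
  twist: [0, 0, 0, 0, 0]

```text
time: 25.35
tool_pos: [486.3, 197.5, 93.7]
tcp_rot: [3.141, 0.002, 2.893]
contact_force: [-5.1, -1.8, 18.7]
grip_width: 0.6
finger_force: 9.4
```

arm_command:
  gripper: [0, 0, 0, 0, 0]
  dp:
    - [0, 0, 0.04]
    - [0, 0, 0]
    - [0, 0, 0]
    - [0, 0, 0]
    - [0, 0, 0]
  twist: [0, 0, 0, 0, 0]

```text
time: 25.98
tool_pos: [486.4, 197.5, 93.1]
tcp_rot: [3.141, 0.002, 2.893]
contact_force: [-6.7, -3.1, 22.9]
grip_width: 0.6
finger_force: 11.2
```

Settled at 22.9 N, inside the trip band. I'll let go gently and look.

arm_command:
  gripper: [0, 0, 0, 0, 0]
  dp:
    - [0, 0, -0.1]
    - [0, 0, -0.1]
    - [0, 0, -0.2]
    - [0, 0, -0.4]
    - [0, 0, -0.8]
  twist: [0, 0, 0, 0, 0]

```text
time: 26.6
tool_pos: [485.4, 197.4, 130.5]
tcp_rot: [-3.141, -0.002, 2.892]
contact_force: [0.8, 0.4, 0.8]
grip_width: 0.4
finger_force: 0.0
```

arm_command:
  gripper: [0, 0, 0, 0, 0]
  dp:
    - [0, 0, -0.8]
    - [0, 0, -0.8]
    - [0, 0, -0.8]
    - [0, 0, -0.8]
    - [0, 0, 0]
  twist: [0, 0, 0, 0, 0]

```text
time: 27.22
tool_pos: [486.7, 197.8, 212.0]
tcp_rot: [3.14, 0.003, 2.893]
contact_force: [-0.3, 0.0, -0.8]
grip_width: 0.8
finger_force: 0.0
```

```bash
python3 - <<'E'
from h import *
o=get_obs();i=capture("wrist");t=capture("scene");print(o["time"],o["tool_pos"],o["contact_force"])
a=cv2.resize(i[130:320,180:380,::-1],(400,380),interpolation=3);b=cv2.resize(t[140:330,170:370,::-1],(400,380),interpolation=3)
cv2.imwrite("pics/w6c.png",np.hstack([a,b]))
E
```

```text
27.225 [486.73520057 197.78679792 212.0153487 ] [-0.27943098  0.04329114 -0.80700984]
```

View pics/w6c.png

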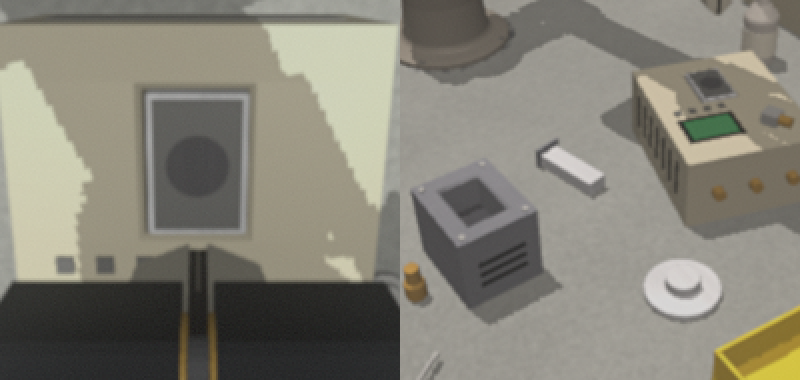

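The module sits flush in the test set's well at about (198,163) in the left half. The dock is empty, and the bystanders in view are where they were. I'm handing the job in.

```bash
python3 -c "
from plant import *
print(close_job())"
```

```text
the job is handed in; nothing more can be done
None
```

The module was released from the dock and pressed into the test set's well, where the last picture showed it held down about level with the top; peak settled push was about 23 N, finished near 27 s, job handed in with no verdict returned.

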